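Turn the marble dish to its bowl without losing the marble

TASK

Take the blue umbrella cap off the knob of the marble dish and set it down in the dark wooden tray without dropping it. Then pick the dish up by its knob and give it a quarter turn so that its red pouring lip points at the glass bowl, keeping it level and the marble in its middle all the while, and leave everything else on the shelf undisturbed. Finish while still holding the dish still and level in the air above its cork mat, at least 5 cm up, lip towards the bowl; do not put it down.

Things in the scene. Friction and masses are not known exactly. Their poses are not given: they have to be found in the camera images.
- cap_center (a point): blue plastic umbrella handle cap, a hollow cup 46 mm tall, 39 mm outside diameter, open end down (inside 33 mm wide, 40 mm deep, 6 mm roof), loose, 45 g or so; parked upside down over the dish's knob, its roof resting on the knob top. Point: its centre, half-way up; z up. Lift it straight up at least 50 mm to clear the knob.
- cap: the same cap; origin at the centre of its open lower rim, 23 mm below the cap's centre
- dish_grip (a point): dark wooden knob, upright on the middle of the dish's hoop, on the dish's axis: 16 mm along dish x, 18 mm along dish y, from 102 to 147 mm above the dish's underside. Point: 127 mm above the underside, 20 mm below the knob's top, where to pinch it (best across its x faces, square to the hoop). Axes are the dish's: x towards the pouring lip, z up.
- dish: round white dish, loose, 156 mm across, rim 32 mm above its underside, 0.32 kg or so, with a steel hoop (8 mm bar, top at 107 mm) over it from rim to rim along its y axis, carrying the knob; stands on a foot 80 mm across; origin at the centre of its underside, x towards the lip, z up
- dish_lip (a point): red pouring lip, 34 mm wide, on the dish's rim: its outer end, 100 mm from the dish's axis along dish x, 36 mm above the underside. At the start it points away from the robot and a quarter turn from the bowl.
- marble_center (a point): loose green glass marble, 25 mm diameter, 22 g or so, in the dish's middle (flat bottom of about 20 mm radius, then rising to the rim); point: its centre
- mat: cork mat, fixed, 190 mm square, 3 mm thick, under the dish; origin at its centre on the shelf, x the way the lip points at the start (to within 3 degrees), the bowl lies along +y or -y
- tray: dark wooden catch-all tray, fixed, empty, 128 mm square, 26 mm high, walls 4 mm, floor 4 mm; origin at the centre of its underside. Lies on the other side of the dish from the bowl, about 200 mm from it.
- bowl_center (a point): glass bowl of coloured marbles, fixed, 110 mm across, 60 mm high, about 200 mm to the left or right of the dish; point: on its axis, 30 mm up
- bell: chrome bicycle bell, 58 mm across, 37 mm high, loose; origin under its centre; leave alone
- opener: flat steel bottle opener, about 115 x 38 x 5 mm, loose; leave alone
- candle: amber candle jar with lid, 66 mm across, 75 mm high, loose; leave alone
- key: brass key with a red fob, about 90 mm long, flat, loose; leave alone
- case: grey hard spectacle case, 70 x 160 x 45 mm, loose; leave alone
Mind the look-alikes: they are no part of the job. Of the things that look like the dish, take the one that is farthest from the robot's base at the start.

How it is judged:
By the outcome, as a careful person would: the job done as asked, in the order asked, and still so for the second after the job is handed in, while the arm keeps its last pose, push and grip.
It also fails if it takes over 58 s, if anything falls off the work surface, if the arm or the gripper's body presses on something with over 40 N, if the wrist force passes 120 N, or if a joint passes its speed limit or range.

ROBOT

A 6-joint arm with a two-finger parallel gripper is mounted at the origin on the work surface. World frame = base frame: x ahead of the robot, y to its left, z up, the work surface at z = 0. Lengths are in m, angles in rad, forces in N, time in s.
With the tool pointing down it reaches from about 0.3 to 0.875 m from the base axis. Payload 6.4 kg.
Tool frame: the origin (TCP) lies at the centre of the arm's flange, where the gripper is bolted on; the fingertips stand 173 mm ahead of it and the grasp point (between the pads) lies 155 mm ahead of it; z points along the fingers, x is the direction in which the jaws open and shut, and the axes are right-handed (so a half turn about z gives the same grasp; the last joint's range is limited). The gripper opens to 85 mm and grips with 20 to 120 N. Pads are 22 mm wide; open, the fingers measure 114 mm over their backs; the gripper's body (76 mm by 85 mm) begins 54 mm behind the grasp point. The pads swing forward as they close: fully open they stand 13 mm farther back than shut.
Start: joints at [-1.547, 0.181, 1.607, -0, 1.354, -0.206], TCP at [0.131, -0.56, 0.405] pointing down, gripper open.
Joint ranges: [-2.99, 2.99], [-0.89, 2.07], [0.3, 2.58], [-1.14, 4.28], [0, 2.63], [-3.12, 3.12]. Speed limits (rad/s): [2.57, 2.57, 3.01, 3.14, 3.14, 3.14].

INTERFACE

Orientations are given as a unit quaternion [w, x, y, z].
In Python, from bench import ctrl gives the robot as it stands. The module is installed in compiled form; this text tells all that it offers.
- The arm moves only by the tool move_arm, never from a script. Its argument "moves" is a list of rows, each an object of numbers: "gripper": the opening in per cent of the stroke, from 0 (shut) to 100 (fully open); "x", "y", "z": the shift along the tool's x, y, z in cm; "roll": the turn about the tool's z in degrees. In form: [{"gripper": .., "x": .., "y": .., "z": .., "roll": ..}, ...]. A call has 1 to 5 rows; each row shifts and turns the commanded pose from where the row before left it, along the tool's axes as they then stand; what a row does not reach is not made up. A row lasts 1/8 s, in which the tool goes at most 62.5 mm and 10.7 degrees, less where a joint would pass 70% of its speed; a pose out of reach is approached as far as the arm can. A call is refused whole if a number of a shift passes 6.25 or a number of a turn 10.7, either way. A call with a gripper value outside its range is refused whole. The fingers move at their own pace and stop on an object; the grip force is fixed at half the most. Time passes only in rows, so rows that do not move let the fingers close. It gives the time, the measured TCP pose, the force and the opening at its end, in the units of the state.
- ctrl.get_obs(): the state, without advancing time (a new reading comes with each control period).
- ctrl.camera(name): name is "side" or "top" or "wrist"; returns a dict with "img" (384x512x3 uint8, red, green, blue), "fx", "fy", "cx", "cy" (pixels), "D" ([k1, k2, p1, p2, k3] as OpenCV has them; the pictures are not rectified), "world_from_camera" (4x4, takes a point from camera to world coordinates); the wrist camera has in their place "tool_from_camera" (4x4, takes a point from camera to tool coordinates, whose origin is the TCP and whose axes are the tool frame's). Camera axes: x right, y up, looking along -z (the intrinsics and any distortion apply to the point x, -y, -z); pixel columns grow to the right and rows downward; lengths in m; the calibration is good to about 2 mm. A picture is of the moment at which its call begins: read the wrist's pose just before it. There is no depth.
- ctrl.hand_in(): hands the job in, once; it reports no verdict.
The state is a dict: "time_s": time; "q": joint angles; "dq": joint speeds; "joint_efforts": joint torques, N m; "eef_pos": TCP position; "eef_rot": TCP orientation; "wrist_force": force on the tool from outside, world axes, zero at the start; "torque": the same for the moment, N m; "opening": opening from 0.0 (shut) to 1.0 (fully open).
Only numpy, scipy, OpenCV 4.12 (cv2) and the standard library are available. Lean on these libraries where they do the work, as an engineer would, in place of code of your own. Each camera call takes 0.05 s, during which the arm holds its last target. There are 200 camera calls.

## Working session

There is one attempt and no reset: what is moved stays moved. The work goes in short steps, Python scripts to look and compute and a tool call to move; the robot and the scene stay as the last step left them, time stands still between calls to the robot, and variables do not carry over. Pictures are saved under pics/ and viewed, about 8 in all and at most 12, crops included, and the job is handed in when it is done.

Besides the shell and the picture viewer there is one more tool, called as name(argument=value, ...), one argument or row to a line, values as JSON. move_arm: Moves the arm, as the interface text tells. Its arguments: {"type":"object","properties":{"moves":{"type":"array","items":{"type":"object","properties":{"gripper":{"type":"number"},"x":{"type":"number"},"y":{"type":"number"},"z":{"type":"number"},"roll":{"type":"number"}}}}},"required":["moves"]}

```bash
mkdir -p pics; cat > h.py <<'E'
import numpy as np, cv2
from bench import ctrl
from scipy.spatial.transform import Rotation as R
def toolT(o):
    T=np.eye(4);q=o["eef_rot"];T[:3,:3]=R.from_quat([q[1],q[2],q[3],q[0]]).as_matrix();T[:3,3]=o["eef_pos"];return T
def snap(name,fn=None):
    o=ctrl.get_obs();c=ctrl.camera(name)
    c["W"]=np.array(c["world_from_camera"]) if name!="wrist" else toolT(o)@np.array(c["tool_from_camera"])
    if fn: cv2.imwrite("pics/"+fn,cv2.cvtColor(c["img"],cv2.COLOR_RGB2BGR))
    return c
def K(c): return np.array([[c["fx"],0,c["cx"]],[0,c["fy"],c["cy"]],[0,0,1.]])
def ray(c,u,v):
    p=cv2.undistortPoints(np.array([[[u,v]]],float),K(c),np.array(c["D"],float))[0,0]
    return c["W"][:3,3],c["W"][:3,:3]@np.array([p[0],-p[1],-1])
def onz(c,u,v,z):
    o,d=ray(c,u,v);return o+d*(z-o[2])/d[2]
def cross(c1,p1,c2,p2):
    o1,d1=ray(c1,*p1);o2,d2=ray(c2,*p2)
    s=np.linalg.lstsq(np.c_[d1,-d2],o2-o1,rcond=None)[0]
    a,b=o1+s[0]*d1,o2+s[1]*d2;return (a+b)/2,np.linalg.norm(a-b)
def proj(c,P):
    p=(np.asarray(P)-c["W"][:3,3])@c["W"][:3,:3];p=p*[1,-1,-1]
    return cv2.projectPoints(p[None],np.zeros(3),np.zeros(3),K(c),np.array(c["D"],float))[0][0,0]
E
python3 - <<'E'
from h import *
o=ctrl.get_obs();print(o["time_s"],o["eef_pos"],o["eef_rot"],o["opening"],toolT(o)[:3,:3].round(3))
a=snap("top","top0.png");b=snap("side","side0.png")
for c in(a,b):print(c["W"].round(3),c["fx"],c["D"])
im=np.hstack([a["img"],b["img"]]);cv2.imwrite("pics/both.png",cv2.cvtColor(cv2.resize(im,(800,300)),cv2.COLOR_RGB2BGR))
E
```

```text
0.0 [ 0.1309847  -0.55962861  0.40375975] [-6.69896840e-04  7.83509973e-01 -6.21378590e-01 -5.66466535e-04] 0.9975246527199647 [[ 0.228 -0.974 -0.   ]
 [-0.974 -0.228  0.002]
 [-0.002 -0.    -1.   ]]
[[-0.005  0.992 -0.128  0.317]
 [-1.    -0.004  0.003 -0.077]
 [ 0.002  0.128  0.992  1.499]
 [ 0.     0.     0.     1.   ]] 437.6406670900104 [-0.08551126  0.          0.          0.          0.        ]
[[-0.94   0.193 -0.28   0.171]
 [-0.34  -0.509  0.791  0.782]
 [ 0.01   0.839  0.544  0.715]
 [ 0.     0.     0.     1.   ]] 394.8443416532621 [-0.00870504  0.          0.          0.          0.        ]
```

View pics/top0.png

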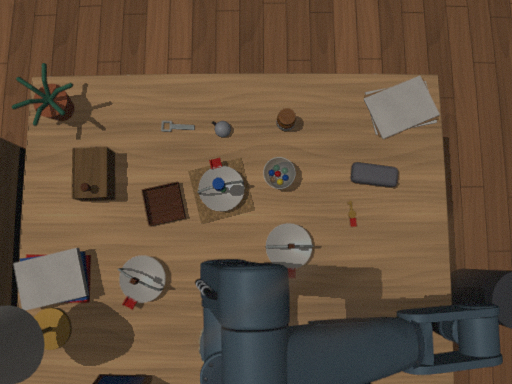

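View pics/side0.png

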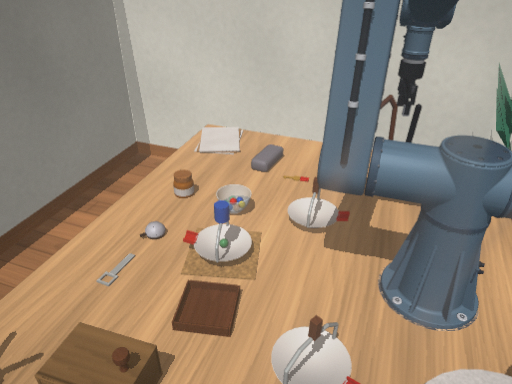

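The top view shows three dish-like things, at (221,188), (143,279) and (290,246). The one at (221,188) is farthest from the base, stands on the cork mat and carries the blue cap, so it is the one meant. The tray is at (165,204), the bowl at (280,174), and the side view agrees: cap (222,211), dish (223,243). Next I confirm with a crop and measure.

```bash
python3 - <<'E'
from h import *
a=snap("top");b=snap("side")
ta=a["img"][140:235,130:305];sb=b["img"][170:345,165:280]
A=cv2.resize(ta,(470,255),interpolation=2);B=cv2.resize(sb,(330,502),interpolation=2)
im=np.zeros((502,800,3),np.uint8);im[:255,:470]=A;im[:,470:]=B;cv2.imwrite("pics/crop1.png",im[...,::-1])
def blob(c,lo,hi,box):
    x0,y0,x1,y1=box;h=cv2.cvtColor(c["img"],cv2.COLOR_RGB2HSV);m=cv2.inRange(h,lo,hi);k=np.zeros_like(m);k[y0:y1,x0:x1]=m[y0:y1,x0:x1]
    n,l,s,ce=cv2.connectedComponentsWithStats(k);i=1+np.argmax(s[1:,4]);return ce[i],s[i]
blue=((105,120,50),(130,255,255))
pa,sa=blob(a,*blue,(200,170,240,205));pb,sb_=blob(b,*blue,(205,190,240,230))
print("cap",pa,sa,pb,sb_,cross(a,pa,b,pb))
red=((0,150,90),(6,255,255))
for nm,c,box in(("t",a,(200,145,240,180)),("s",b,(175,220,210,260))):
    p,s=blob(c,*red,box);print("lip",nm,p,s,onz(c,*p,.039))
print("bowl",onz(a,280,174,.05),"tray",onz(a,165,204,.026))
# dish white centre
h=cv2.cvtColor(a["img"],cv2.COLOR_RGB2HSV);
m=cv2.inRange(h,(0,0,130),(180,40,255));k=np.zeros_like(m);k[155:220,190:255]=m[155:220,190:255]
cs=max(cv2.findContours(k,0,2)[0],key=cv2.contourArea);e=cv2.fitEllipse(cv2.convexHull(cs));print("dish",e,onz(a,*e[0],.035))
# tray corners
for c,box in((a,(135,175,192,232)),(b,(168,275,248,340))):
    x0,y0,x1,y1=box;h=cv2.cvtColor(c["img"],cv2.COLOR_RGB2HSV);m=cv2.inRange(h,(0,60,0),(20,255,110));k=np.zeros_like(m);k[y0:y1,x0:x1]=m[y0:y1,x0:x1]
    cs=max(cv2.findContours(k,0,2)[0],key=cv2.contourArea);r=cv2.minAreaRect(cs);print("tray",r,onz(c,*r[0],.02));
E
```

```text
cap [218.14414414 183.42342342] [213 178  12  12 111] [220.11299435 209.51412429] [214 201  15  22 177] (array([0.5248092 , 0.03945678, 0.1355823 ]), np.float64(0.0007488289656010998))
lip t [216.23188406 162.28985507] [212 158  10  10  69] [0.61181636 0.05462478 0.039     ]
lip s [189.9296875 236.9296875] [183 231  15  13 128] [0.6080757  0.06104863 0.039     ]
bowl [ 0.5685748  -0.16088428  0.05      ] tray [0.47142463 0.22898754 0.026     ]
dish ((227.94342041015625, 200.30291748046875), (15.704273223876953, 27.348833084106445), 70.67562866210938) [0.48215758 0.01455123 0.035     ]
tray ((164.75706481933594, 203.63394165039062), (39.81187057495117, 42.25932693481445), 78.2317123413086) [0.47331188 0.23109595 0.02      ]
tray ((205.9923095703125, 307.5615539550781), (63.87788391113281, 51.47441482543945), 7.125016689300537) [0.47049633 0.25025436 0.02      ]
```

View pics/crop1.png

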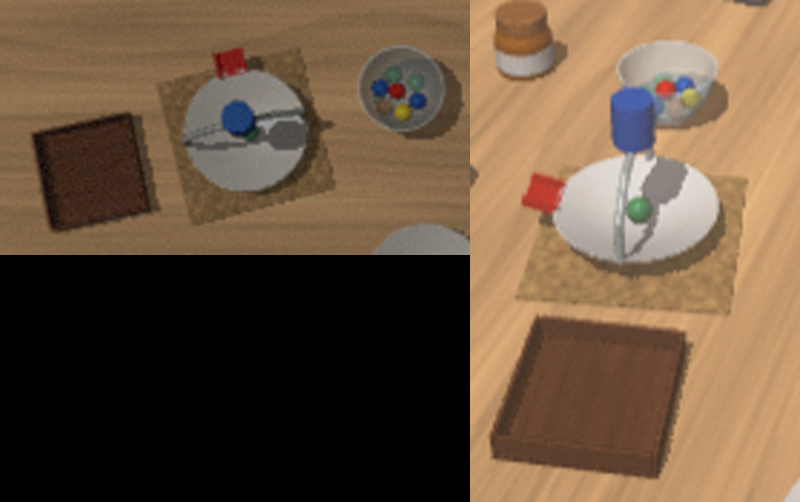

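Confirmed in the crop: the dish with the red lip, marble and blue cap stands on the cork mat. The bowl is to its right (-y) and the tray to its left. The cap's height of 0.136 m is close to the expected 0.133 m. The lip yaw is about 12° and the bowl direction about -78°, so the dish needs a +90° roll. First I turn the tool -89°, then go over the cap.

move_arm(
  moves=[
    {"roll": -9.9},
    {"roll": -9.9},
    {"roll": -9.9},
    {"roll": -9.9},
    {"roll": -9.9},
  ],
)

```text
validation failed for argument at $.mo...
```

move_arm(
  moves=[
    {"roll": -9.9},
    {"roll": -9.9},
    {"roll": -9.9},
    {"roll": -9.9},
    {},
  ],
)

```text
validation failed for argument at $.mo...
```

```bash
cat > d.py <<'E'
from h import *
import sys
o=ctrl.get_obs();T=toolT(o);t=np.array([float(v) for v in sys.argv[1:4]])
print(o["time_s"],T[:3,3].round(4),"yaw",np.degrees(np.arctan2(T[1,0],T[0,0])).round(2),"open",round(o["opening"],3),"F",np.round(o["wrist_force"],1),"tilt",np.degrees(np.arccos(-T[2,2])).round(2))
print("tool shift cm",(T[:3,:3].T@(t-T[:3,3])*100).round(2))
E
python3 d.py .50 .035 .40
```

```text
0.2 [ 0.131  -0.5598  0.4041] yaw -76.84 open 0.998 F [ 0.3 -0.2  0.4] tilt 0.06
tool shift cm [-49.51 -49.48   0.48]
```

move_arm(
  moves=[
    {"gripper": 100, "x": 0, "y": 0, "z": 0, "roll": -9.9},
    {"gripper": 100, "x": 0, "y": 0, "z": 0, "roll": -9.9},
    {"gripper": 100, "x": 0, "y": 0, "z": 0, "roll": -9.9},
    {"gripper": 100, "x": 0, "y": 0, "z": 0, "roll": -9.9},
    {"gripper": 100, "x": 0, "y": 0, "z": 0, "roll": -9.9},
  ],
)

```text
time_s: 0.82
eef_pos: [0.131, -0.5598, 0.4044]
eef_rot: [-0.0, 0.972, -0.234, -0.0]
wrist_force: [0.1, 0.0, -0.8]
opening: 1.0
```

move_arm(
  moves=[
    {"gripper": 100, "x": 0, "y": 0, "z": 0, "roll": -9.9},
    {"gripper": 100, "x": 0, "y": 0, "z": 0, "roll": -9.9},
    {"gripper": 100, "x": 0, "y": 0, "z": 0, "roll": -9.9},
    {"gripper": 100, "x": 0, "y": 0, "z": 0, "roll": -9.9},
    {"gripper": 100, "x": 0, "y": 0, "z": 0, "roll": 0},
  ],
)

```text
time_s: 1.45
eef_pos: [0.131, -0.5598, 0.4045]
eef_rot: [-0.0, 0.994, 0.106, 0.0]
wrist_force: [-0.4, 0.4, -0.2]
opening: 1.001
```

```bash
python3 d.py .50 .035 .40
```

```text
1.45 [ 0.131  -0.5598  0.4045] yaw 12.18 open 1.001 F [-0.4  0.4 -0.2] tilt 0.02
tool shift cm [ 48.62 -50.36   0.47]
```

move_arm(
  moves=[
    {"gripper": 100, "x": 3.2, "y": -3.3, "z": 0, "roll": 0},
    {"gripper": 100, "x": 3.2, "y": -3.4, "z": 0, "roll": 0},
    {"gripper": 100, "x": 3.2, "y": -3.4, "z": 0, "roll": 0},
    {"gripper": 100, "x": 3.2, "y": -3.4, "z": 0, "roll": 0},
    {"gripper": 100, "x": 3.2, "y": -3.4, "z": 0, "roll": 0},
  ],
)

```text
time_s: 2.08
eef_pos: [0.252, -0.3594, 0.4047]
eef_rot: [0.0, 0.995, 0.105, 0.0]
wrist_force: [0.3, -0.4, -0.3]
opening: 1.002
```

move_arm(
  moves=[
    {"gripper": 100, "x": 3.2, "y": -3.4, "z": 0, "roll": 0},
    {"gripper": 100, "x": 3.2, "y": -3.4, "z": 0, "roll": 0},
    {"gripper": 100, "x": 3.2, "y": -3.4, "z": 0, "roll": 0},
    {"gripper": 100, "x": 3.2, "y": -3.4, "z": 0, "roll": 0},
    {"gripper": 100, "x": 3.2, "y": -3.4, "z": 0, "roll": 0},
  ],
)

```text
time_s: 2.7
eef_pos: [0.3722, -0.1592, 0.405]
eef_rot: [0.0, 0.995, 0.105, 0.0]
wrist_force: [1.4, -0.1, -0.4]
opening: 0.995
```

move_arm(
  moves=[
    {"gripper": 100, "x": 3.2, "y": -3.4, "z": 0, "roll": 0},
    {"gripper": 100, "x": 3.2, "y": -3.4, "z": 0, "roll": 0},
    {"gripper": 100, "x": 3.2, "y": -3.4, "z": 0, "roll": 0},
    {"gripper": 100, "x": 3.2, "y": -3.4, "z": 0, "roll": 0},
    {"gripper": 100, "x": 2.0, "y": -1.5, "z": 0, "roll": 0},
  ],
)

```text
time_s: 3.32
eef_pos: [0.4848, 0.0204, 0.4047]
eef_rot: [-0.0, 0.994, 0.106, 0.0]
wrist_force: [-0.3, -0.5, 0.5]
opening: 1.0
```

move_arm(
  moves=[
    {"gripper": 100, "x": 0, "y": 0, "z": 0, "roll": 0},
    {"gripper": 100, "x": 0, "y": 0, "z": 0, "roll": 0},
  ],
)

```text
time_s: 3.58
eef_pos: [0.4838, 0.018, 0.4045]
eef_rot: [0.0, 0.994, 0.106, -0.0]
wrist_force: [-0.2, -0.4, -0.5]
opening: 0.994
```

```bash
python3 d.py .525 .039 .30; python3 - <<'E'
from h import *
c=snap("wrist","w1.png")
print(c["W"].round(3),c["fx"],c["D"]); print("predicted cap",proj(c,[.525,.039,.156]))
h=cv2.cvtColor(c["img"],cv2.COLOR_RGB2HSV)
for nm,lo,hi in(("blue",(105,120,40),(130,255,255)),("red",(0,150,80),(6,255,255)),("green",(45,80,30),(85,255,255))):
    n,l,s,ce=cv2.connectedComponentsWithStats(cv2.inRange(h,lo,hi))
    for i in range(1,n):
        if s[i,4]>60: print(nm,s[i],ce[i].round(1))
E
```

```text
3.575 [0.4838 0.018  0.4045] yaw 12.17 open 0.994 F [-0.2 -0.4 -0.5] tilt 0.04
tool shift cm [ 4.48 -1.19 10.44]
[[ 0.978 -0.201 -0.063  0.468]
 [ 0.21   0.931  0.297  0.094]
 [-0.001 -0.304  0.953  0.373]
 [ 0.     0.     0.     1.   ]] 276.5928720946342 [-0.03989123  0.          0.          0.          0.        ]
predicted cap [305.22827638 185.56823906]
blue [ 278  155   48   51 1837] [300.5 180.2]
blue [287 274  13   9  94] [293.3 277.6]
blue [269 293  13  13 122] [274.9 299.3]
red [346 142  29  32 739] [359.8 157.8]
red [ 43 259  27  20 370] [ 56.4 268.7]
red [281 284  13  14 146] [286.9 290.5]
green [277 152  13  12  78] [281.7 156.2]
```

View pics/w1.png

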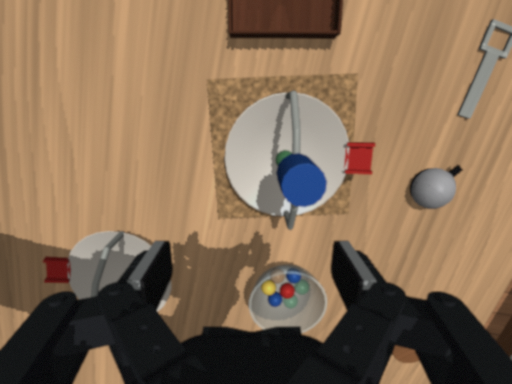

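The wrist view shows the dish with its rim centre near (287,154), the cap roof at (302,182), the lip at (360,158) and the bowl at (287,300). The lip points along tool x, so the tool yaw suits the dish.

```bash
python3 - <<'E'
from h import *
c=snap("wrist")
h=cv2.cvtColor(c["img"],cv2.COLOR_RGB2HSV)
m=cv2.inRange(h,(105,120,40),(130,255,255));k=np.zeros_like(m);k[150:210,270:330]=m[150:210,270:330]
ys,xs=np.nonzero(k)
print("cap roof",onz(c,302.5,182.5,.156),[onz(c,xs.max(),182,.156),onz(c,302,ys.max(),.156)])
for z in(.035,):
    P=[onz(c,*p,z)for p in((225,153),(350,160),(287,92),(278,216))];print("dish",np.mean(P[:2],0),np.mean(P[2:],0),np.linalg.norm(P[0]-P[1]))
# white rim mask fit in plane
m=cv2.inRange(h,(0,0,110),(180,45,255));m[:, :215]=0;m[:,365:]=0;m[:85]=0;m[220:]=0
cs=cv2.findContours(m,0,1)[0];p=np.vstack(cs)[:,0].astype(float);hu=cv2.convexHull(p.astype(np.float32))[:,0]
Q=np.array([onz(c,*q,.035)[:2] for q in hu]);print("encl",cv2.minEnclosingCircle((Q*1000).astype(np.float32)))
l=onz(c,359.8,157.8,.039);print("lip",l)
b=onz(c,287,300,.045);print("bowl",b)
E
```

```text
cap roof [0.5221422  0.04075029 0.156     ] [array([0.54007177, 0.04504782, 0.156     ]), array([0.52693792, 0.02170013, 0.156     ])]
dish [0.52577351 0.04002344 0.035     ] [0.51938746 0.03658777 0.035     ] 0.1555596783918036
encl ((527.6361694335938, 37.18582534790039), 79.97480773925781)
lip [0.61204344 0.05785326 0.039     ]
bowl [ 0.57491844 -0.16028448  0.045     ]
```

move_arm(
  moves=[
    {"gripper": 100, "x": 2.2, "y": -0.65, "z": 0, "roll": 0},
    {"gripper": 100, "x": 2.1, "y": -0.65, "z": 0, "roll": 0},
    {"gripper": 100, "x": 0, "y": 0, "z": 3, "roll": 0},
    {"gripper": 100, "x": 0, "y": 0, "z": 3, "roll": 0},
    {"gripper": 100, "x": 0, "y": 0, "z": 2.5, "roll": 0},
  ],
)

```text
time_s: 4.3
eef_pos: [0.523, 0.0392, 0.3187]
eef_rot: [-0.0, 0.994, 0.106, -0.0]
wrist_force: [-0.1, 0.0, -0.1]
opening: 1.001
```

move_arm(
  moves=[
    {"gripper": 100, "x": 0, "y": 0, "z": 1.6, "roll": 0},
    {"gripper": 100, "x": 0, "y": 0, "z": 1.0, "roll": 0},
    {"gripper": 100, "x": 0, "y": 0, "z": 0, "roll": 0},
  ],
)

```text
time_s: 4.68
eef_pos: [0.5234, 0.0399, 0.2935]
eef_rot: [-0.0, 0.994, 0.107, -0.0]
wrist_force: [0.1, -0.2, -0.1]
opening: 0.997
```

```bash
python3 d.py .523 .040 .293; python3 - <<'E'
from h import *
c=snap("wrist");b=snap("side");t=snap("top")
A=cv2.resize(c["img"],(400,300));B=cv2.resize(b["img"][150:300,150:350],(400,300),interpolation=2)
cv2.imwrite("pics/g1.png",np.hstack([A,B])[...,::-1])
E
```

```text
4.675 [0.5234 0.0399 0.2935] yaw 12.23 open 0.997 F [ 0.1 -0.2 -0.1] tilt 0.03
tool shift cm [-0.04 -0.02  0.05]
```

View pics/g1.png

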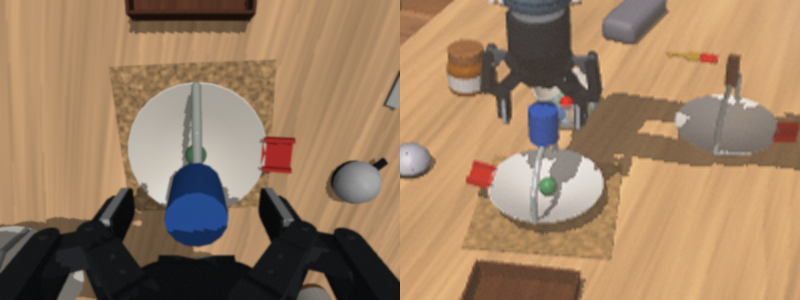

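The cap stands centred between the open fingers (wrist crop: cap at (197,205), fingers at (115,215) and (285,220)). Closing now.

move_arm(
  moves=[
    {"gripper": 0, "x": 0, "y": 0, "z": 0, "roll": 0},
    {"gripper": 0, "x": 0, "y": 0, "z": 0, "roll": 0},
    {"gripper": 0, "x": 0, "y": 0, "z": 0, "roll": 0},
    {"gripper": 0, "x": 0, "y": 0, "z": 0, "roll": 0},
    {"gripper": 0, "x": 0, "y": 0, "z": 0, "roll": 0},
  ],
)

```text
time_s: 5.45
eef_pos: [0.5237, 0.0402, 0.2943]
eef_rot: [0.0, 0.994, 0.107, 0.0]
wrist_force: [-0.7, 0.7, 6.4]
opening: 0.439
```

move_arm(
  moves=[
    {"gripper": 0, "x": 0, "y": 0, "z": 0, "roll": 0},
    {"gripper": 0, "x": 0, "y": 0, "z": -0.5, "roll": 0},
    {"gripper": 0, "x": 0, "y": 0, "z": -1, "roll": 0},
    {"gripper": 0, "x": 0, "y": 0, "z": -1, "roll": 0},
    {"gripper": 0, "x": 0, "y": 0, "z": -1, "roll": 0},
  ],
)

```text
time_s: 6.08
eef_pos: [0.5235, 0.0402, 0.3296]
eef_rot: [0.0, 0.994, 0.107, 0.0]
wrist_force: [-1.1, -0.1, -0.0]
opening: 0.445
```

move_arm(
  moves=[
    {"gripper": 0, "x": 0, "y": 0, "z": -2, "roll": 0},
    {"gripper": 0, "x": 0, "y": 0, "z": -2, "roll": 0},
    {"gripper": 0, "x": 0, "y": 0, "z": -1.5, "roll": 0},
    {"gripper": 0, "x": 0, "y": 0, "z": -1, "roll": 0},
    {"gripper": 0, "x": 0, "y": 0, "z": 0, "roll": 0},
  ],
)

```text
time_s: 6.7
eef_pos: [0.5236, 0.0402, 0.3944]
eef_rot: [0.0, 0.994, 0.107, 0.001]
wrist_force: [0.6, 0.1, -0.1]
opening: 0.441
```

```bash
python3 d.py .472 .230 .39; python3 - <<'E'
from h import *
b=snap("side");t=snap("wrist");c=t
# tray in wrist view
h=cv2.cvtColor(c["img"],cv2.COLOR_RGB2HSV);m=cv2.inRange(h,(0,60,0),(20,255,90));m[130:]=0;m[:,:120]=0;m[:,400:]=0
n,l,s,ce=cv2.connectedComponentsWithStats(m);i=1+np.argmax(s[1:,4]);print(s[i])
A=cv2.resize(t["img"],(400,300));B=cv2.resize(b["img"][100:310,110:390],(400,300),interpolation=2)
cv2.imwrite("pics/g2.png",np.hstack([A,B])[...,::-1])
E
```

```text
6.7 [0.5236 0.0402 0.3944] yaw 12.27 open 0.441 F [ 0.6  0.1 -0.1] tilt 0.08
tool shift cm [ -1.01 -19.65   0.43]
[ 188    0  117   50 4175]
```

View pics/g2.png

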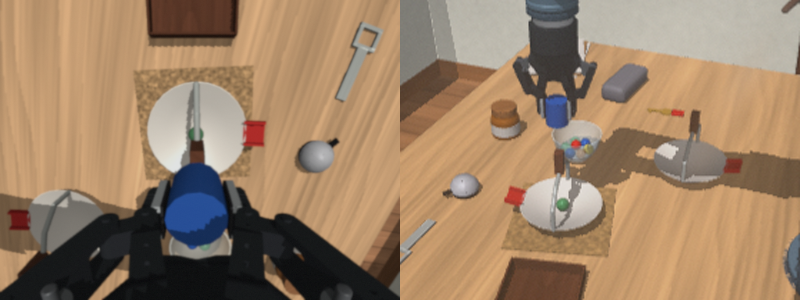

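The cap is held above the bare dark knob, and the dish and marble are undisturbed (crop: marble at (562,204), lip at (515,195)). Next, over to the tray.

move_arm(
  moves=[
    {"gripper": 0, "x": 0, "y": -1.5, "z": 0, "roll": 0},
    {"gripper": 0, "x": -0.3, "y": -3, "z": 0, "roll": 0},
    {"gripper": 0, "x": -0.3, "y": -3.5, "z": 0, "roll": 0},
    {"gripper": 0, "x": -0.2, "y": -3.5, "z": 0, "roll": 0},
    {"gripper": 0, "x": -0.2, "y": -3.5, "z": 0, "roll": 0},
  ],
)

```text
time_s: 7.42
eef_pos: [0.4808, 0.1864, 0.393]
eef_rot: [-0.0, 0.994, 0.107, -0.001]
wrist_force: [0.5, -0.3, -0.6]
opening: 0.439
```

move_arm(
  moves=[
    {"gripper": 0, "x": 0, "y": -3, "z": 0, "roll": 0},
    {"gripper": 0, "x": 0, "y": -1.6, "z": 1, "roll": 0},
    {"gripper": 0, "x": 0, "y": 0, "z": 3, "roll": 0},
    {"gripper": 0, "x": 0, "y": 0, "z": 3, "roll": 0},
    {"gripper": 0, "x": 0, "y": 0, "z": 3, "roll": 0},
  ],
)

```text
time_s: 8.05
eef_pos: [0.4715, 0.2296, 0.2917]
eef_rot: [0.0, 0.994, 0.107, -0.001]
wrist_force: [0.6, 0.1, -0.9]
opening: 0.44
```

```bash
python3 d.py .472 .230 .188; python3 - <<'E'
from h import *
t=snap("wrist");b=snap("side")
A=cv2.resize(t["img"],(400,300));B=cv2.resize(b["img"][150:384,130:442],(400,300),interpolation=2)
cv2.imwrite("pics/g3.png",np.hstack([A,B])[...,::-1])
E
```

```text
8.05 [0.4715 0.2296 0.2917] yaw 12.27 open 0.44 F [ 0.6  0.1 -0.9] tilt 0.07
tool shift cm [ 0.07 -0.03 10.37]
```

View pics/g3.png

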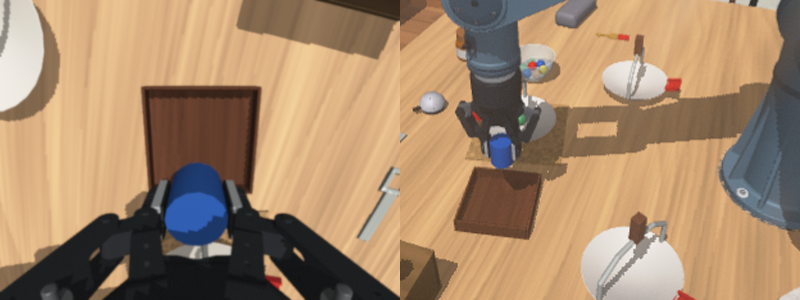

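The cap hangs in line with the tray (crop: tray from x=143 to 260, cap at 196) and the tray is square to the jaws. Going down.

move_arm(
  moves=[
    {"gripper": 0, "x": 0.1, "y": 0, "z": 2.5, "roll": 0},
    {"gripper": 0, "x": 0.1, "y": 0, "z": 2.5, "roll": 0},
    {"gripper": 0, "x": 0, "y": 0, "z": 2, "roll": 0},
    {"gripper": 0, "x": 0, "y": 0, "z": 1.5, "roll": 0},
    {"gripper": 0, "x": 0, "y": 0, "z": 0.8, "roll": 0},
  ],
)

```text
time_s: 8.78
eef_pos: [0.4741, 0.23, 0.2003]
eef_rot: [0.0, 0.994, 0.107, -0.0]
wrist_force: [-0.4, -0.2, 0.2]
opening: 0.441
```

move_arm(
  moves=[
    {"gripper": 0, "x": 0, "y": 0, "z": 0.4, "roll": 0},
    {"gripper": 0, "x": 0, "y": 0, "z": 0.2, "roll": 0},
    {"gripper": 0, "x": 0, "y": 0, "z": 0.0, "roll": 0},
  ],
)

```text
time_s: 9.15
eef_pos: [0.4742, 0.2301, 0.1951]
eef_rot: [-0.0, 0.994, 0.107, 0.0]
wrist_force: [0.7, 0.5, -0.6]
opening: 0.44
```

```bash
python3 d.py .472 .230 .188
```

```text
9.15 [0.4742 0.2301 0.1951] yaw 12.27 open 0.44 F [ 0.7  0.5 -0.6] tilt 0.04
tool shift cm [-0.21 -0.04  0.71]
```

move_arm(
  moves=[
    {"gripper": 0, "x": 0, "y": 0, "z": 0.3, "roll": 0},
    {"gripper": 0, "x": 0, "y": 0, "z": 0.15, "roll": 0},
    {"gripper": 0, "x": 0, "y": 0, "z": 0, "roll": 0},
  ],
)

```text
time_s: 9.52
eef_pos: [0.4739, 0.23, 0.1901]
eef_rot: [0.0, 0.994, 0.107, -0.0]
wrist_force: [0.2, 0.6, -0.3]
opening: 0.439
```

move_arm(
  moves=[
    {"gripper": 0, "x": 0, "y": 0, "z": 0.15, "roll": 0},
    {"gripper": 0, "x": 0, "y": 0, "z": 0, "roll": 0},
  ],
)

```text
time_s: 9.78
eef_pos: [0.4739, 0.23, 0.1886]
eef_rot: [0.0, 0.994, 0.107, -0.0]
wrist_force: [-0.0, 0.7, 0.4]
opening: 0.442
```

move_arm(
  moves=[
    {"gripper": 0, "x": 0, "y": 0, "z": 0.1, "roll": 0},
    {"gripper": 0, "x": 0, "y": 0, "z": 0, "roll": 0},
  ],
)

```text
time_s: 10.02
eef_pos: [0.4741, 0.2301, 0.1884]
eef_rot: [0.0, 0.994, 0.107, -0.0]
wrist_force: [-2.6, -1.3, 6.4]
opening: 0.439
```

It touched the floor at the predicted height (6.4 N). Releasing and lifting.

move_arm(
  moves=[
    {"gripper": 50, "x": 0, "y": 0, "z": 0, "roll": 0},
    {"gripper": 60, "x": 0, "y": 0, "z": 0, "roll": 0},
    {"gripper": 72, "x": 0, "y": 0, "z": 0, "roll": 0},
    {"gripper": 72, "x": 0, "y": 0, "z": 0, "roll": 0},
    {"gripper": 72, "x": 0, "y": 0, "z": -1, "roll": 0},
  ],
)

```text
time_s: 10.65
eef_pos: [0.4736, 0.2299, 0.1973]
eef_rot: [0.0, 0.994, 0.107, -0.001]
wrist_force: [1.8, -0.4, -0.4]
opening: 0.721
```

move_arm(
  moves=[
    {"gripper": 72, "x": 0, "y": 0, "z": -3, "roll": 0},
    {"gripper": 72, "x": 0, "y": 0, "z": -4, "roll": 0},
    {"gripper": 72, "x": 0, "y": 0, "z": -5, "roll": 0},
    {"gripper": 72, "x": 0, "y": 0, "z": -5, "roll": 0},
    {"gripper": 60, "x": 0, "y": 0, "z": -4, "roll": 0},
  ],
)

```text
time_s: 11.28
eef_pos: [0.4739, 0.23, 0.4109]
eef_rot: [-0.0, 0.994, 0.107, 0.001]
wrist_force: [0.4, -0.2, -0.1]
opening: 0.602
```

```bash
python3 d.py .4975 .0 .40; python3 - <<'E'
from h import *
t=snap("wrist");b=snap("side")
for c in(t,b):
    h=cv2.cvtColor(c["img"],cv2.COLOR_RGB2HSV);n,l,s,ce=cv2.connectedComponentsWithStats(cv2.inRange(h,(105,120,40),(130,255,255)))
    i=1+np.argmax(s[1:,4]);print(s[i],ce[i],onz(c,*ce[i],.03))
E
```

```text
11.275 [0.4739 0.23   0.4109] yaw 12.27 open 0.602 F [ 0.4 -0.2 -0.1] tilt 0.16
tool shift cm [-2.58 22.98  1.08]
[236 149  30  36 849] [250.64899882 166.99528857] [0.47533236 0.2273512  0.03      ]
[201 286  16  26 328] [207.91158537 298.27743902] [0.47377767 0.23217505 0.03      ]
```

The cap stands upright in the middle of the tray (0.475, 0.228). Going back for a close look at the knob.

move_arm(
  moves=[
    {"gripper": 60, "x": 0.2, "y": 3, "z": 0, "roll": 0},
    {"gripper": 60, "x": 0.2, "y": 4.5, "z": 0, "roll": 0},
    {"gripper": 60, "x": 0.2, "y": 5, "z": 0, "roll": 0},
    {"gripper": 60, "x": 0.2, "y": 5, "z": 0, "roll": 0},
    {"gripper": 60, "x": 0, "y": 3.5, "z": 0, "roll": 0},
  ],
)

```text
time_s: 12.0
eef_pos: [0.5265, 0.0245, 0.4075]
eef_rot: [0.0, 0.994, 0.106, -0.0]
wrist_force: [0.3, 0.1, 0.1]
opening: 0.598
```

move_arm(
  moves=[
    {"gripper": 60, "x": 0, "y": 0, "z": 0, "roll": 0},
    {"gripper": 60, "x": 0, "y": 0, "z": 0, "roll": 0},
  ],
)

```text
time_s: 12.25
eef_pos: [0.5261, 0.0268, 0.4074]
eef_rot: [-0.0, 0.994, 0.107, -0.0]
wrist_force: [0.6, 0.2, 0.6]
opening: 0.607
```

```bash
python3 d.py .5235 .039 .285; python3 - <<'E'
from h import *
t=snap("wrist","w4.png");h=cv2.cvtColor(t["img"],cv2.COLOR_RGB2HSV)
print("pred knob top",proj(t,[.5235,.039,.150]))
n,l,s,ce=cv2.connectedComponentsWithStats(cv2.inRange(h,(0,150,80),(6,255,255)))
for i in range(1,n):
    if s[i,4]>60: print("red",s[i],ce[i],onz(t,*ce[i],.039))
n,l,s,ce=cv2.connectedComponentsWithStats(cv2.inRange(h,(45,80,30),(85,255,255)))
for i in range(1,n):
    if s[i,4]>40: print("green",s[i],ce[i],onz(t,*ce[i],.023))
u,v=proj(t,[.5235,.039,.150]).astype(int);print(u,v)
A=cv2.resize(t["img"][v-100:v+50,u-100:u+100],(800,600),interpolation=cv2.INTER_CUBIC);cv2.imwrite("pics/k1.png",A[...,::-1])
E
```

```text
12.25 [0.5261 0.0268 0.4074] yaw 12.25 open 0.607 F [0.6 0.2 0.6] tilt 0.05
tool shift cm [ 1.000e-02 -1.230e+00  1.224e+01]
pred knob top [250.71990431 182.09959992]
red [311 142  27  32 733] [324.22100955 157.40381992] [0.6119609  0.05811019 0.039     ]
red [ 16 257  27  20 374] [ 29.09625668 266.77807487] [ 0.24248918 -0.18481377  0.039     ]
red [251 283  13  14 141] [257.22695035 289.12765957] [ 0.57320713 -0.14790016  0.039     ]
red [132 371  12  10  73] [136.15068493 374.53424658] [ 0.41280365 -0.36072522  0.039     ]
green [243 153   5  10  42] [245.11904762 157.85714286] [0.51692069 0.03364202 0.023     ]
250 182
```

View pics/k1.png

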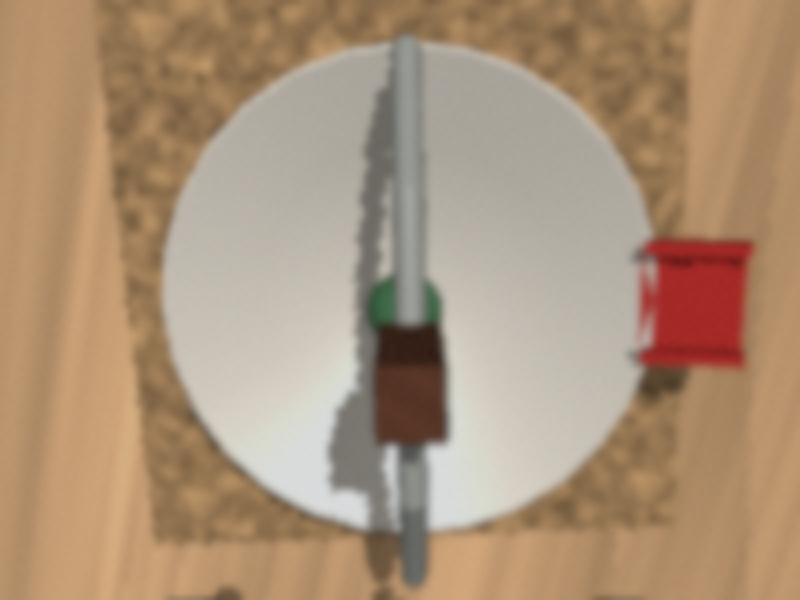

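The knob top face centre is at crop (411,404), i.e. image (252.8,183.0), square to the view. The hoop runs (407,40) to (413,585), the marble shows under it, and the lip is at (697,305).

```bash
python3 - <<'E'
from h import *
t=snap("wrist");f=lambda x,y:(x/4+150,y/4+82)
k=onz(t,*f(411,404),.150);print("knob",k)
a=onz(t,*f(378,442),.15);b=onz(t,*f(447,440),.15);d=b-a;print("edge",np.linalg.norm(d),np.degrees(np.arctan2(d[1],d[0])))
for P,Q,z in(((650,243),(752,241),.039),((645,365),(742,365),.036)):
    d=onz(t,*f(*Q),z)-onz(t,*f(*P),z);print("lip edge",np.degrees(np.arctan2(d[1],d[0])),np.linalg.norm(d))
# rim ellipse in plane
P=np.array([onz(t,*f(*p),.035) for p in((163,290),(252,90),(320,55),(480,50),(600,140),(650,240),(470,520),(300,510),(200,420))])[:,:2]
A=np.c_[2*P,np.ones(len(P))];s=np.linalg.lstsq(A,(P**2).sum(1),rcond=None)[0];print("rim c",s[:2],"r",np.sqrt(s[2]+s[:2]@s[:2]))
l=onz(t,*f(697,303),.036);
for c in(k[:2],s[:2]):print("yaw",np.degrees(np.arctan2(*(l[:2]-c)[::-1])))
bw=[onz(t,*p,.06) for p in((0,0),)]
h=cv2.cvtColor(t["img"],cv2.COLOR_RGB2HSV)
o=toolT(ctrl.get_obs());print("shift",(o[:3,:3].T@(np.array([k[0],k[1],.285])-o[:3,3])*100).round(2))
E
```

```text
knob [0.52539368 0.03896064 0.15      ]
edge 0.014825943216325192 14.023728533660899
lip edge 13.60103442262203 0.03114626409185859
lip edge 12.350879977114989 0.030923244956495198
rim c [0.52426696 0.0388095 ] r 0.0770271450558909
yaw 12.093339743113301
yaw 12.03766023338982
shift [ 0.18 -1.13 12.26]
```

move_arm(
  moves=[
    {"gripper": 60, "x": 0.15, "y": -1.15, "z": 2, "roll": 0},
    {"gripper": 60, "x": 0, "y": 0, "z": 3, "roll": 0},
    {"gripper": 60, "x": 0, "y": 0, "z": 3, "roll": 0},
    {"gripper": 60, "x": 0, "y": 0, "z": 2, "roll": 0},
    {"gripper": 50, "x": 0, "y": 0, "z": 1.3, "roll": 0.4},
  ],
)

```text
time_s: 12.98
eef_pos: [0.525, 0.0392, 0.2936]
eef_rot: [-0.0, 0.995, 0.104, -0.001]
wrist_force: [-0.1, 0.3, -0.0]
opening: 0.5
```

move_arm(
  moves=[
    {"gripper": 40, "x": 0, "y": 0, "z": 0.7, "roll": 0},
    {"gripper": 34, "x": 0, "y": 0, "z": 0.25, "roll": 0},
    {"gripper": 34, "x": 0, "y": 0, "z": 0, "roll": 0},
  ],
)

```text
time_s: 13.35
eef_pos: [0.5257, 0.0381, 0.2857]
eef_rot: [0.0, 0.995, 0.103, 0.0]
wrist_force: [0.1, -0.6, -0.5]
opening: 0.336
```

```bash
python3 d.py .525 .039 .285; python3 - <<'E'
from h import *
t=snap("wrist","w5.png");b=snap("side")
A=cv2.resize(t["img"][140:380,96:416],(400,300),interpolation=2);B=cv2.resize(b["img"][170:284,150:302],(400,300),interpolation=2)
cv2.imwrite("pics/k2.png",np.hstack([A,B])[...,::-1])
E
```

```text
13.35 [0.5257 0.0381 0.2857] yaw 11.87 open 0.336 F [ 0.1 -0.6 -0.5] tilt 0.05
tool shift cm [-0.05 -0.1   0.07]
```

View pics/k2.png

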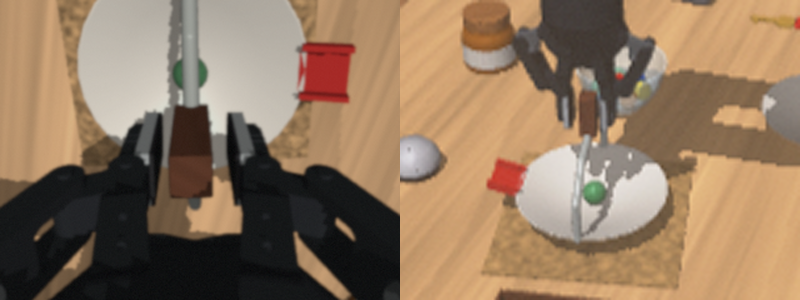

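The knob (crop 190,165) stands between the pads (157 and 230), about 1 mm to the left, and the marble is in the middle. I make a small correction and close gently.

move_arm(
  moves=[
    {"gripper": 34, "x": -0.08, "y": -0.1, "z": 0.05, "roll": -0.8},
    {"gripper": 28, "x": 0, "y": 0, "z": 0, "roll": 0},
    {"gripper": 24, "x": 0, "y": 0, "z": 0, "roll": 0},
    {"gripper": 21, "x": 0, "y": 0, "z": 0, "roll": 0},
    {"gripper": 19, "x": 0, "y": 0, "z": 0, "roll": 0},
  ],
)

```text
time_s: 14.08
eef_pos: [0.5244, 0.0388, 0.2846]
eef_rot: [0.0, 0.994, 0.11, -0.0]
wrist_force: [-0.9, 0.1, 0.2]
opening: 0.192
```

move_arm(
  moves=[
    {"gripper": 17, "x": 0, "y": 0, "z": 0, "roll": 0},
    {"gripper": 15, "x": 0, "y": 0, "z": 0, "roll": 0},
    {"gripper": 0, "x": 0, "y": 0, "z": 0, "roll": 0},
    {"gripper": 0, "x": 0, "y": 0, "z": 0, "roll": 0},
    {"gripper": 0, "x": 0, "y": 0, "z": 0, "roll": 0},
  ],
)

```text
time_s: 14.7
eef_pos: [0.5245, 0.0389, 0.2848]
eef_rot: [0.0, 0.994, 0.11, -0.0]
wrist_force: [-1.1, 0.2, 3.1]
opening: 0.177
```

```bash
python3 d.py .525 .039 .285; cat > m.py <<'E'
from h import *
for nm in("wrist","side"):
    t=snap(nm);h=cv2.cvtColor(t["img"],cv2.COLOR_RGB2HSV)
    for col,lo,hi in(("green",(50,90,30),(85,255,255)),("red",(0,150,80),(6,255,255))):
        n,l,s,ce=cv2.connectedComponentsWithStats(cv2.inRange(h,lo,hi))
        for i in range(1,n):
            if s[i,4]>60: print(nm,col,s[i],ce[i].round(1))
E
python3 m.py
```

```text
14.7 [0.5245 0.0389 0.2848] yaw 12.67 open 0.177 F [-1.1  0.2  3.1] tilt 0.0
tool shift cm [ 0.05 -0.   -0.02]
wrist green [237 191   7  19 100] [240.5 200. ]
wrist red [ 337  178   45   48 1675] [358.7 201. ]
side red [337 212  12   9  91] [342.8 216.1]
side red [183 230  15  14 127] [189.9 236.8]
```

Knob gripped (18% of 85 mm ≈ 15 mm). Lifting gently.

move_arm(
  moves=[
    {"gripper": 0, "x": 0, "y": 0, "z": -0.1, "roll": 0},
    {"gripper": 0, "x": 0, "y": 0, "z": -0.2, "roll": 0},
    {"gripper": 0, "x": 0, "y": 0, "z": -0.3, "roll": 0},
    {"gripper": 0, "x": 0, "y": 0, "z": -0.4, "roll": 0},
    {"gripper": 0, "x": 0, "y": 0, "z": -0.5, "roll": 0},
  ],
)

```text
time_s: 15.42
eef_pos: [0.5245, 0.0389, 0.3]
eef_rot: [-0.0, 0.994, 0.11, -0.0]
wrist_force: [-0.3, -0.1, -3.9]
opening: 0.176
```

move_arm(
  moves=[
    {"gripper": 0, "x": 0, "y": 0, "z": -0.6, "roll": 0},
    {"gripper": 0, "x": 0, "y": 0, "z": -0.7, "roll": 0},
    {"gripper": 0, "x": 0, "y": 0, "z": -0.8, "roll": 0},
    {"gripper": 0, "x": 0, "y": 0, "z": -0.8, "roll": 0},
    {"gripper": 0, "x": 0, "y": 0, "z": -0.8, "roll": 0},
  ],
)

```text
time_s: 16.05
eef_pos: [0.5245, 0.0389, 0.3373]
eef_rot: [0.0, 0.994, 0.11, 0.0]
wrist_force: [0.9, 1.2, -3.6]
opening: 0.178
```

move_arm(
  moves=[
    {"gripper": 0, "x": 0, "y": 0, "z": -0.8, "roll": 0},
    {"gripper": 0, "x": 0, "y": 0, "z": -0.8, "roll": 0},
    {"gripper": 0, "x": 0, "y": 0, "z": -0.7, "roll": 0},
    {"gripper": 0, "x": 0, "y": 0, "z": -0.6, "roll": 0},
    {"gripper": 0, "x": 0, "y": 0, "z": -0.4, "roll": 0},
  ],
)

```text
time_s: 16.68
eef_pos: [0.5245, 0.0389, 0.3701]
eef_rot: [0.0, 0.994, 0.11, 0.0]
wrist_force: [-0.2, -0.7, -4.0]
opening: 0.176
```

move_arm(
  moves=[
    {"gripper": 0, "x": 0, "y": 0, "z": -0.2, "roll": 0},
    {"gripper": 0, "x": 0, "y": 0, "z": 0, "roll": 0},
  ],
)

```text
time_s: 16.92
eef_pos: [0.5245, 0.0389, 0.3717]
eef_rot: [-0.0, 0.994, 0.11, -0.0]
wrist_force: [-0.9, 0.6, -4.1]
opening: 0.184
```

```bash
python3 d.py .525 .039 .37;python3 m.py; python3 - <<'E'
from h import *
t=snap("wrist","w6.png");b=snap("side")
A=cv2.resize(t["img"],(400,300),interpolation=2);B=cv2.resize(b["img"][150:300,130:330],(400,300),interpolation=2)
cv2.imwrite("pics/k3.png",np.hstack([A,B])[...,::-1])
E
```

```text
16.925 [0.5245 0.0389 0.3717] yaw 12.67 open 0.184 F [-0.9  0.6 -4.1] tilt 0.0
tool shift cm [0.06 0.   0.17]
wrist green [237 191   7  19 100] [240.6 200. ]
wrist red [ 337  178   45   48 1667] [358.9 200.9]
wrist red [  0 279  25  19 391] [ 10.6 287.9]
wrist red [249 307  14  14 143] [256.3 313.8]
side red [180 204  15  14 134] [187.1 210.5]
side red [337 212  12   9  91] [342.8 216.1]
```

View pics/k3.png

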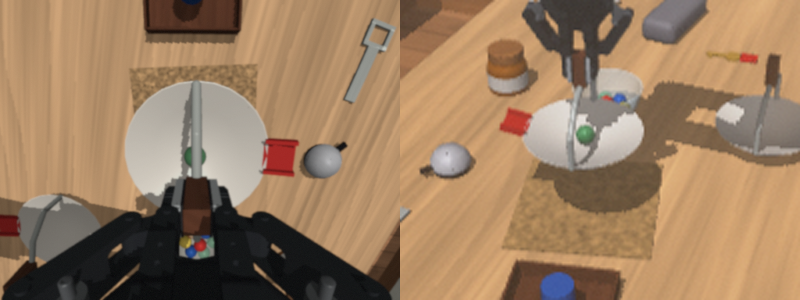

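Lifted about 8.7 cm. Marble and lip are at the same wrist-view pixels as before the lift (240.6,200 and 359,201), so the dish is still level. Turning +89° smoothly.

move_arm(
  moves=[
    {"gripper": 0, "x": 0, "y": 0, "z": 0, "roll": 1},
    {"gripper": 0, "x": 0, "y": 0, "z": 0, "roll": 2},
    {"gripper": 0, "x": 0, "y": 0, "z": 0, "roll": 3},
    {"gripper": 0, "x": 0, "y": 0, "z": 0, "roll": 4},
    {"gripper": 0, "x": 0, "y": 0, "z": 0, "roll": 5},
  ],
)

```text
time_s: 17.75
eef_pos: [0.5245, 0.0389, 0.3717]
eef_rot: [-0.0, 1.0, -0.022, 0.0]
wrist_force: [-0.3, 0.0, -3.1]
opening: 0.178
```

move_arm(
  moves=[
    {"gripper": 0, "x": 0, "y": 0, "z": 0, "roll": 6},
    {"gripper": 0, "x": 0, "y": 0, "z": 0, "roll": 6},
    {"gripper": 0, "x": 0, "y": 0, "z": 0, "roll": 6},
    {"gripper": 0, "x": 0, "y": 0, "z": 0, "roll": 6},
    {"gripper": 0, "x": 0, "y": 0, "z": 0, "roll": 6},
  ],
)

```text
time_s: 18.38
eef_pos: [0.5245, 0.0389, 0.3717]
eef_rot: [-0.0, 0.96, -0.281, -0.0]
wrist_force: [-0.0, 0.2, -4.4]
opening: 0.186
```

move_arm(
  moves=[
    {"gripper": 0, "x": 0, "y": 0, "z": 0, "roll": 6},
    {"gripper": 0, "x": 0, "y": 0, "z": 0, "roll": 6},
    {"gripper": 0, "x": 0, "y": 0, "z": 0, "roll": 6},
    {"gripper": 0, "x": 0, "y": 0, "z": 0, "roll": 6},
    {"gripper": 0, "x": 0, "y": 0, "z": 0, "roll": 6},
  ],
)

```text
time_s: 19.0
eef_pos: [0.5245, 0.0389, 0.3717]
eef_rot: [-0.0, 0.854, -0.52, -0.0]
wrist_force: [0.2, 0.6, -3.9]
opening: 0.175
```

move_arm(
  moves=[
    {"gripper": 0, "x": 0, "y": 0, "z": 0, "roll": 5},
    {"gripper": 0, "x": 0, "y": 0, "z": 0, "roll": 4},
    {"gripper": 0, "x": 0, "y": 0, "z": 0, "roll": 3},
    {"gripper": 0, "x": 0, "y": 0, "z": 0, "roll": 1.5},
    {"gripper": 0, "x": 0, "y": 0, "z": 0, "roll": 0.5},
  ],
)

```text
time_s: 19.62
eef_pos: [0.5245, 0.0389, 0.3717]
eef_rot: [0.0, 0.786, -0.618, -0.0]
wrist_force: [-0.3, -0.0, -4.3]
opening: 0.182
```

move_arm(
  moves=[
    {"gripper": 0, "x": 0, "y": 0, "z": 0, "roll": 0},
    {"gripper": 0, "x": 0, "y": 0, "z": 0, "roll": 0},
    {"gripper": 0, "x": 0, "y": 0, "z": 0, "roll": 0},
    {"gripper": 0, "x": 0, "y": 0, "z": 0, "roll": 0},
  ],
)

```text
time_s: 20.12
eef_pos: [0.5245, 0.0389, 0.3717]
eef_rot: [-0.0, 0.786, -0.618, 0.0]
wrist_force: [-0.1, -0.5, -4.2]
opening: 0.181
```

```bash
python3 d.py .525 .039 .37;python3 m.py; python3 - <<'E'
from h import *
t=snap("wrist","w7.png");b=snap("side");c=snap("top","top7.png")
A=cv2.resize(t["img"],(400,300),interpolation=2);B=cv2.resize(b["img"][150:345,110:370],(400,300),interpolation=2)
cv2.imwrite("pics/k4.png",np.hstack([A,B])[...,::-1])
E
```

```text
20.125 [0.5245 0.0389 0.3717] yaw -76.33 open 0.181 F [-0.1 -0.5 -4.2] tilt 0.0
tool shift cm [-0.   -0.05  0.17]
wrist green [238 191   5  18  68] [240.4 199.9]
wrist red [412 163  20  17 261] [421.5 170.9]
wrist red [ 337  177   46   49 1682] [359.2 200.6]
wrist red [505 298   7  16  73] [508.8 307.2]
wrist red [  0 353  17  21 214] [  5.8 363.3]
side red [337 211  12  10  93] [342.8 216.1]
```

View pics/k4.png

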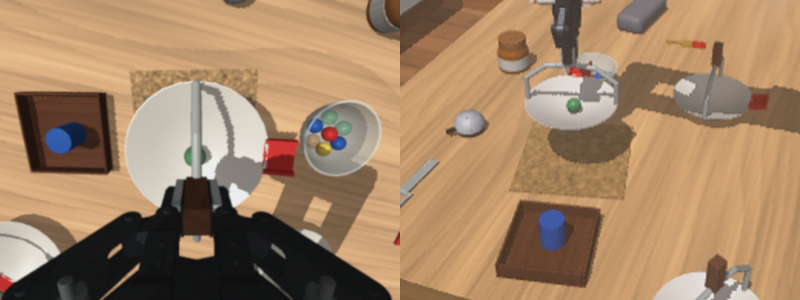

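The lip points at the bowl (lip at (281,157), bowl at (341,138)), the marble is in the middle, and the cap stands upright in the tray. Last check: the bearing.

```bash
python3 - <<'E'
from h import *
t=snap("wrist");p=onz(t,341*1.28,138*1.28,.06);l=onz(t,359.2,200.6,.036+.003+.087)
for n,q in(("bowl",p),("lip",l),("bowl0",np.array([.5686,-.161])),("bowl1",np.array([.575,-.160]))):
    d=q[:2]-[.5245,.0389];print(n,q,np.degrees(np.arctan2(d[1],d[0])),np.hypot(*d))
m=onz(t,240.4,199.9,.023+.087);print("marble",m)
E
```

```text
bowl [ 0.57530748 -0.15268203  0.06      ] -75.14708717224148 0.1982046282765049
lip [ 0.54676711 -0.04831365  0.126     ] -75.67740561993722 0.0900113624517299
bowl0 [ 0.5686 -0.161 ] -77.5592321519286 0.2047066681864565
bowl1 [ 0.575 -0.16 ] -75.75383321127927 0.2052107696978889
marble [0.51852744 0.04660964 0.11      ]
```

Lip bearing -75.7°, bowl bearing -75 to -77.5°. Handing in.

```bash
python3 d.py .525 .039 .37; python3 -c "
from bench import ctrl;print(ctrl.hand_in())"
```

```text
20.425 [0.5245 0.0389 0.3717] yaw -76.33 open 0.178 F [ 0.1  1.  -4.2] tilt 0.0
tool shift cm [ 0.   -0.06  0.17]
the job is handed in; nothing more can be done
None
```

I moved the blue cap into the wooden tray. I then lifted the dish by its knob about 8.7 cm straight up, turned it 89° towards the bowl, and handed the job in at 20.4 s while still holding it.

- **Cap:** it touched the tray floor at 6.4 N before I released it, and the last picture shows it upright in the tray, a little off centre.
- **Lip:** it bears -75.7° from the dish's axis. My three bowl measurements gave -75.1°, -75.8° and -77.6°, so it is within about 2° of each.
- **Level and marble:** the tool tilt read 0.0°. The lip and marble sat within about a pixel of the same wrist-camera positions before the lift and after the turn. The hoop hides part of the marble, so its position (about 1 cm from the axis by the visible part) is only rough.
- **Grip and force:** the wrist load was steady at about 4.2 N with the knob still gripped, and the highest force I read was 6.4 N.
- **Everything else:** the other things on the shelf looked undisturbed in the pictures, but I did not measure them again.

The first two move calls were refused because I left out fields; they caused no motion.

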